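# Punch-mark a specimen tag

### The arm

A 6-joint arm with a two-finger parallel gripper is mounted at the origin on a cart in front of the work surface, level with it; the furniture and walls round the work are solid. World frame = base frame: x ahead of the robot, y to its left, z up, the work surface at z = 0. Lengths are in m, angles in rad, forces in N, time in s.
With the tool pointing down it reaches from about 0.25 to 0.775 m from the base axis. Payload 4 kg.
Tool frame: the origin (TCP) lies midway between the tips of the shut fingers; the grasp point (between the pads) lies 19 mm behind it (r.grip_point_offset is the distance from the TCP to the grasp point, in m); z points along the fingers, y is the direction in which the jaws open and shut (so a half turn about z gives the same grasp; the last joint's range is limited). The gripper opens to 85 mm and grips with 20 to 120 N. Pads are 22 mm wide; open, the fingers measure 114 mm over their backs; the gripper's body (76 mm by 85 mm) begins 54 mm behind the grasp point. The pads swing forward as they close: fully open they stand 13 mm farther back than shut.
Start: joints at [-1.208, 0.087, 1.371, -0, 1.684, -0.103], TCP at [0.247, -0.491, 0.231] pointing down, gripper open.
Joint ranges: [-3.1, 3.1], [-0.76, 2.03], [0.27, 2.55], [-1.08, 4.22], [0.17, 2.65], [-2.57, 2.57]. Speed limits (rad/s): [2.79, 2.79, 3.14, 3.14, 3.14, 3.14].

### API

Orientations are given as a 3x3 rotation matrix whose columns are the frame's x, y, z axes.
In Python, from plant import r, eyes gives the robot as it stands.
- The arm moves only by the tool servo_tool, never from a script. Its argument "plan" is a list of rows, each an object with "dp": the shift along the world's x, y, z in cm, a list of three; "delta_rot": the turn, a rotation vector about the world's x, y, z in rad, a list of three; "grip": the closure, from -1 (fully open) to 1 (shut), so that 0 is half open. In form: [{"dp": [dx, dy, dz], "delta_rot": [rx, ry, rz], "grip": grip}, ...]. A call has 1 to 12 rows; each row is the pose to reach, as a shift and turn from the pose commanded when the call began; what a row does not reach only later rows make up. A row lasts 1/10 s, in which the tool goes at most 50 mm and 8.59 degrees, less where a joint would pass 70% of its speed; a pose out of reach is approached as far as the arm can. A call with a gripper value outside its range is refused whole. The fingers move at their own pace and stop on an object; "grip_force" is the grip in N (left out, the last holds). Time passes only in rows, so rows that repeat a pose let the fingers close. It gives the time, the measured TCP pose, the force and the opening at its end, in the units of the state.
- r.observe(): the state, without advancing time (a new reading comes with each control period).
- eyes.get_image(name): name is "side" or "top" or "wrist"; returns the picture (400x640x3 uint8, red, green, blue); there is no depth.
- eyes.calibration(name): a dict with "fx", "fy", "cx", "cy" (pixels), "position" and "orientation" of the camera in the world; the wrist camera has in their place "hand_eye" (4x4, takes a point from camera to tool coordinates, whose origin is the TCP and whose axes are the flange's). Camera axes: x right, y down, z forward; pixel columns grow to the right and rows downward; lengths in m; the calibration is good to about 2 mm. A picture is of the moment at which its call begins: read the wrist's pose just before it. calibration takes no time and is no camera call.
- r.hand_in(): hands the job in, once; it reports no verdict.
The state is a dict: "clock": time; "joints": joint angles; "dq": joint speeds; "joint_torque": joint torques, N m; "ee_pos": TCP position; "eef_rot": TCP orientation; "ft_force": force on the tool from outside, world axes, zero at the start; "moment": the same for the moment, N m; "grip_width": finger opening in m.
Only numpy, scipy, OpenCV 4.12 (cv2) and the standard library are available. Lean on these libraries where they do the work, as an engineer would, in place of code of your own. Each camera call takes 0.05 s, during which the arm holds its last target.

### The job

Take the hand punch out of its stand and press its flat tip squarely on the ring in the middle of the metal tag on the marking block, gently at first and then with a steady 14 N or so for a full second (clearly less leaves no mark, 22 N spoils the tag). Lift the punch straight up without sliding it on the tag, then put it back upright, all the way down in its stand, and let go. Leave the other things on the bench where they are.

Things in the scene. Friction and masses are not known exactly. Their poses are not given: they have to be found in the camera images.
- punch_grip (a point): The middle of the dark square grip (20 x 20 mm, from 42 to 106 mm above the tip) of the punch, on its axis 74 mm above the tip; z along the axis away from the tip, x and y square to the grip's flats, whose yaw varies. The punch stands upright, tip down, in its stand at the start.
- punch_tip (a point): The centre of the punch's flat tip (the face that marks), 14 mm in diameter; axes as for punch_grip.
- punch: The punch: a loose steel hand tool, 114 mm tall, 0.1 to 0.2 kg: a round shank of 14 mm diameter with a flat end, 44 mm long, then the square grip, then a small dome. Origin at the centre of its tip face, z along its axis towards the grip.
- marking_block: Fixed grey block: base 96 x 76 x 14 mm, collar 52 mm wide up to 34 mm, out of which a steel column rises that bears a sprung round platen (56 mm wide) with the metal tag (44 x 30 x 2 mm) clipped on it. Origin on the bench, straight below the centre of the ring (19 mm diameter) in the middle of the tag; x along the long sides of base and tag, z up.
- tag_height (a point): A point on the block's axis, fixed 50 mm above the bench: the lowest height of the tag's top. The tag's level top is 50 to 68 mm above the bench, set differently every time, and no pose reports it: feel for it. The platen yields straight down about 1 mm for every 4 N, up to 15 mm, comes back when released, and neither tilts nor turns. Axes as the block's.
- cushion_x (a joint): Sideways give of the rubber cushion under the platen along the block's x, in m, 0 when unloaded; about 0.5 N a mm, at most 6 mm. The tag goes with a punch that is dragged along on it, and over 3.5 mm smears the mark.
- cushion_y (a joint): The same along the block's y.
- punch_stand: The fixed plain grey punch stand: a foot 84 x 84 x 6 mm and a block 60 x 60 mm, 42 mm high, with one round upright hole of 18 mm diameter in the middle, 30 mm deep (hole floor 12 mm above the bench), rim slightly chamfered. Origin on the bench below the hole's axis, z up. Stand and marking block may change places.
- cup_white: Bystander: white lidded cup, 65 mm diameter, 64 mm tall; origin under its centre.
- tape_roll: Bystander: roll of brown tape lying flat, 94 mm diameter, 48 mm high; origin under its centre.
- dropper_bottle: Bystander: small white bottle, 33 mm diameter, 72 mm tall; origin under its centre.
- reagent_bottle: Bystander: brown bottle, 56 mm diameter, 116 mm tall; origin under its centre.
- lab_timer: Bystander: flat timer, 64 x 64 x 18 mm; origin under its centre.
- forceps: Bystander: lying forceps, 16 x 130 x 9 mm; origin under its centre.
Mind the look-alikes: they are no part of the job. There is more than one size of the punch; the job needs the smallest.

How it is judged:
By the outcome, as a careful person would: the job done as asked, in the order asked, and still so for the second after the job is handed in, with the robot touching nothing.
It also fails if it takes over 64 s, if anything falls off the work surface, if the arm or the gripper's body presses on something with over 40 N, if the wrist force passes 120 N, or if a joint passes its speed limit or range.

## Working session

There is one attempt and no reset: what is moved stays moved. The work goes in short steps, Python scripts to look and compute and a tool call to move; the robot and the scene stay as the last step left them, time stands still between calls to the robot, and variables do not carry over. Pictures are saved under pics/ and viewed, and the job is handed in when it is done.

Besides the shell and the picture viewer there is one more tool, called after "Request:" in YAML: its name, and indented under it one key for each argument. servo_tool: Moves the arm, as the interface text tells. Its arguments: {"type":"object","properties":{"plan":{"type":"array"},"grip_force":{"type":"number"}},"required":["plan"]}

```bash
ls; mkdir -p pics; python3 - <<'E'
from plant import r, eyes
import cv2
for n in ["top","side","wrist"]:
    s=r.observe()
    im=eyes.get_image(n); cv2.imwrite(f"pics/{n}0.png",im[:,:,::-1]); c=eyes.calibration(n); print(n,c)
s=r.observe();print(s)
E
```

```text
pics
top {'fx': 417.59751164135594, 'fy': 417.59751164135594, 'cx': 323.96048353472213, 'cy': 197.081335241053, 'position': array([0.50174294, 0.0297151 , 1.4090245 ]), 'orientation': array([[-0.00828647, -0.99889272,  0.04631067],
       [-0.99993988,  0.00794474, -0.00755823],
       [ 0.00718193, -0.04637052, -0.99889849]])}
side {'fx': 507.9078561689475, 'fy': 507.9078561689475, 'cx': 319.52037353269054, 'cy': 196.05890802557175, 'position': array([ 0.3543552 , -1.17671109,  0.79525685]), 'orientation': array([[ 0.9814753 , -0.11604422,  0.15244666],
       [-0.19020132, -0.4945833 ,  0.84806298],
       [-0.02301523, -0.86134842, -0.50749305]])}
wrist {'fx': 355.76035807704744, 'fy': 355.76035807704744, 'cx': 322.14733777586304, 'cy': 199.28737222029724, 'hand_eye': array([[-7.46347006e-04, -9.52379078e-01, -3.04915619e-01,
         7.78173878e-02],
       [ 9.99999642e-01, -8.32327113e-04,  1.51990213e-04,
        -3.17395374e-04],
       [-3.98541836e-04, -3.04915396e-01,  9.52379358e-01,
        -1.43379189e-01],
       [ 0.00000000e+00,  0.00000000e+00,  0.00000000e+00,
         1.00000000e+00]])}
{'clock': 0.15, 'joints': array([-1.20812171e+00,  8.78186679e-02,  1.37194961e+00, -1.49648765e-05,
        1.68360700e+00, -1.03095193e-01]), 'dq': array([-9.08779026e-04, -1.91530545e-03, -4.79162200e-03,  6.09102964e-04,
        1.67659648e-05,  1.22306625e-03]), 'joint_torque': array([ 2.06418270e-03, -3.52375495e+01, -3.13678837e+01, -2.50626647e-05,
        8.08822049e-03, -4.27728892e-06]), 'ee_pos': array([ 0.24686313, -0.49104156,  0.23036818]), 'eef_rot': array([[ 8.93476907e-01,  4.49108671e-01, -6.46333669e-04],
       [ 4.49109105e-01, -8.93475379e-01,  1.66138780e-03],
       [ 1.68660446e-04, -1.77468597e-03, -9.99998411e-01]]), 'ft_force': array([0.42914675, 0.44909559, 0.85831376]), 'moment': array([ 0.01851259, -0.02345775,  0.02545208]), 'grip_width': 0.08542790229289224}
```

View pics/top0.png

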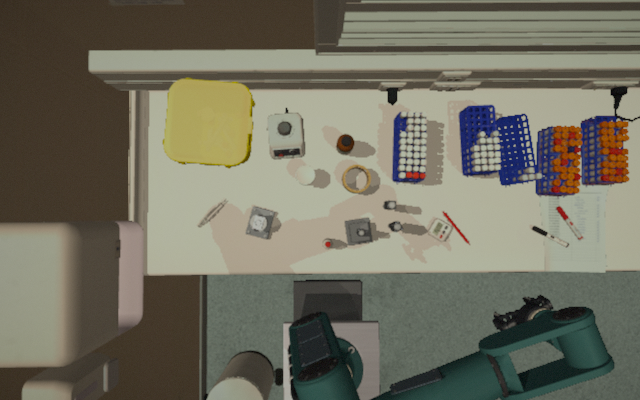

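View pics/side0.png

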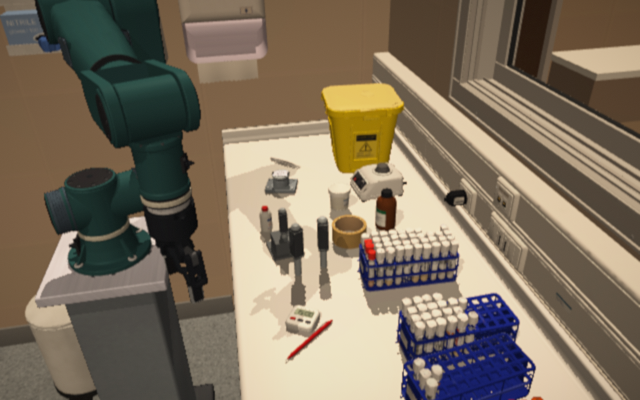

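View pics/wrist0.png

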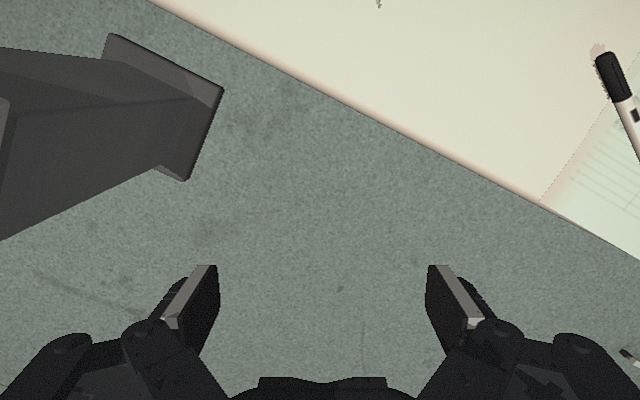

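```bash
cat > h.py <<'E'
import numpy as np, cv2
from plant import r, eyes
def ray(name,u,v,s=None):
    c=eyes.calibration(name)
    d=np.array([(u-c['cx'])/c['fx'],(v-c['cy'])/c['fy'],1.])
    if name=='wrist':
        H=c['hand_eye'];R=s['eef_rot'];p=s['ee_pos']
        return p+R@H[:3,3], R@H[:3,:3]@d
    return c['position'], c['orientation']@d
def onz(name,u,v,z,s=None):
    o,d=ray(name,u,v,s); return o+d*(z-o[2])/d[2]
def proj(name,P,s=None):
    c=eyes.calibration(name);P=np.asarray(P,float)
    if name=='wrist':
        H=c['hand_eye'];q=s['eef_rot'].T@(P-s['ee_pos']); q=H[:3,:3].T@(q-H[:3,3])
    else: q=c['orientation'].T@(P-c['position'])
    return c['fx']*q[0]/q[2]+c['cx'],c['fy']*q[1]/q[2]+c['cy']
E
python3 - <<'E'
import cv2
from h import *
im=cv2.imread('pics/top0.png')[190:260,230:450]
cv2.imwrite('pics/topz.png',cv2.resize(im,None,fx=3.6,fy=3.6,interpolation=cv2.INTER_CUBIC))
im=cv2.imread('pics/side0.png')[150:290,240:380]
cv2.imwrite('pics/sidez.png',cv2.resize(im,None,fx=4.2,fy=4.2,interpolation=cv2.INTER_CUBIC))
for n,u,v,z in [('block',261,222,.06),('stand',360,232,.042),('pA',390,205,.1),('pB',396,227,.1)]: print(n,onz('top',u,v,z))
E
```

```text
block [0.48553793 0.22300514 0.06      ]
stand [ 0.45000344 -0.09740486  0.042     ]
pA [ 0.53590094 -0.18727498  0.1       ]
pB [ 0.46684689 -0.20500879  0.1       ]
```

View pics/topz.png

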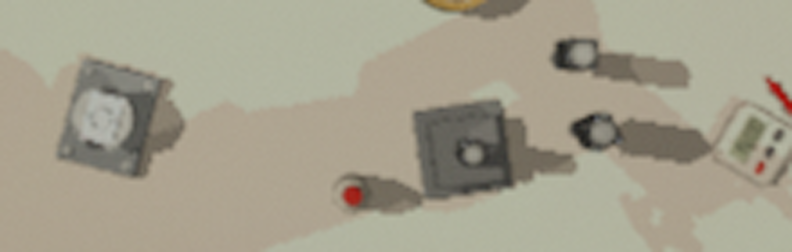

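View pics/sidez.png

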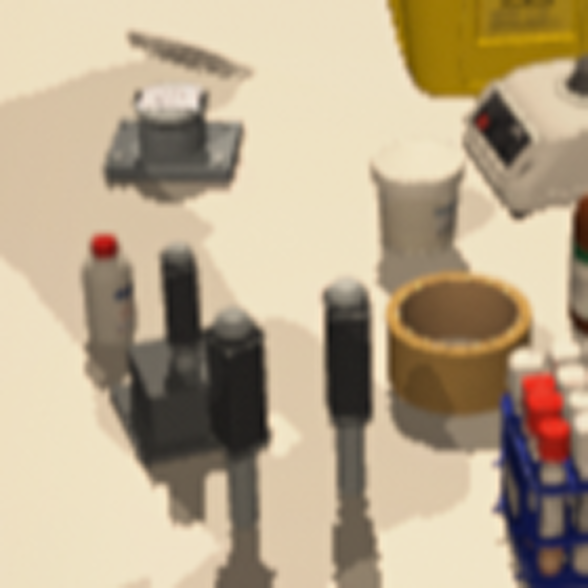

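Request:
servo_tool:
  plan:
    - {"dp": [2,3.9,0.2],"delta_rot": [0,0,0],"grip": -1}
    - {"dp": [4,7.8,0.4],"delta_rot": [0,0,0],"grip": -1}
    - {"dp": [6,11.7,0.6],"delta_rot": [0,0,0],"grip": -1}
    - {"dp": [8,15.6,0.8],"delta_rot": [0,0,0],"grip": -1}
    - {"dp": [10,19.5,1],"delta_rot": [0,0,0],"grip": -1}
    - {"dp": [12,23.4,1.2],"delta_rot": [0,0,0],"grip": -1}
    - {"dp": [14,27.3,1.4],"delta_rot": [0,0,0],"grip": -1}
    - {"dp": [16,31.2,1.6],"delta_rot": [0,0,0],"grip": -1}
    - {"dp": [18,35.1,1.8],"delta_rot": [0,0,0],"grip": -1}
    - {"dp": [20.3,39,2],"delta_rot": [0,0,0],"grip": -1}
    - {"dp": [20.3,39,2],"delta_rot": [0,0,0],"grip": -1}
    - {"dp": [20.3,39,2],"delta_rot": [0,0,0],"grip": -1}

```text
clock: 1.35
ee_pos: [0.4501, -0.1006, 0.2509]
eef_rot: [[0.892, 0.452, -0.001], [0.452, -0.892, -0.0], [-0.001, -0.0, -1.0]]
ft_force: [0.8, -0.8, -0.6]
grip_width: 0.0855
```

```bash
cat > snap.py <<'E'
import sys,pickle
from h import *
n=sys.argv[1]
s=r.observe(); im=eyes.get_image('wrist')
cv2.imwrite(f'pics/{n}.png',im[:,:,::-1]); pickle.dump(s,open(f'pics/{n}.pkl','wb'))
print(s['clock'],s['ee_pos'].round(4),s['eef_rot'].round(4).tolist(),s['joints'].round(2),s['ft_force'].round(2),s['grip_width'])
E
python3 snap.py w1
```

```text
1.35 [ 0.4501 -0.1006  0.2509] [[0.8922, 0.4516, -0.001], [0.4516, -0.8922, -0.0004], [-0.0011, -0.0001, -1.0]] [-0.34 -0.11  1.53 -0.    1.73  0.76] [ 0.79 -0.76 -0.63] 0.08553759373223227
```

View pics/w1.png

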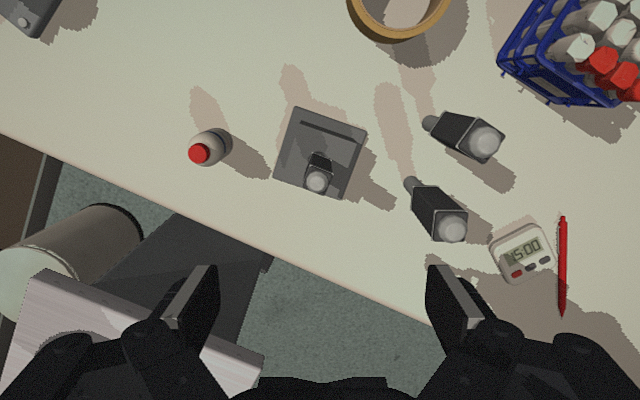

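```bash
python3 - <<'E'
from h import *
im=cv2.imread('pics/w1.png')[90:210,260:380]
cv2.imwrite('pics/w1z.png',cv2.resize(im,None,fx=5,fy=5,interpolation=cv2.INTER_CUBIC))
E
```

```text
(no output)
```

View pics/w1z.png

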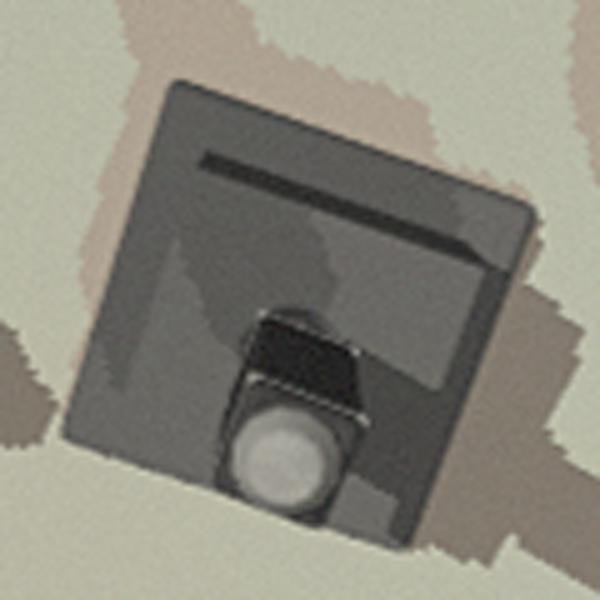

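```bash
python3 - <<'E'
from h import *
import pickle
s=pickle.load(open('pics/w1.pkl','rb'))
f=lambda u,v,z: onz('wrist',260+u/5,90+v/5,z,s)
F=np.array([f(*p,.006) for p in [(178,82),(535,208),(408,548),(65,435)]])
print(F.round(4)); print('centre',F.mean(0),[np.linalg.norm(F[i]-F[i-1]) for i in range(4)])
for i in range(4):
  d=F[i]-F[i-1]; print(np.degrees(np.arctan2(d[1],d[0])))
a,b=f(250,372,.118),f(366,424,.118); d=b-a;print('grip edge',np.linalg.norm(d),np.degrees(np.arctan2(d[1],d[0])))
a,b=f(264,316,.054),f(357,352,.054); d=b-a;print('bottom edge',np.linalg.norm(d),np.degrees(np.arctan2(d[1],d[0])),(a+b)/2)
print('dome',f(284,458,.122), 'tool y yaw',np.degrees(np.arctan2(s['eef_rot'][1,1],s['eef_rot'][0,1])))
E
```

```text
[[ 0.4876 -0.0499  0.006 ]
 [ 0.4986 -0.1301  0.006 ]
 [ 0.4179 -0.1415  0.006 ]
 [ 0.4068 -0.0603  0.006 ]]
centre [ 0.45272633 -0.09543655  0.006     ] [np.float64(0.0815234888710507), np.float64(0.08094518983804164), np.float64(0.08148473811422431), np.float64(0.08199010126893785)]
7.353673257568032
-82.21588944522895
-171.91180529648568
97.81038442433142
grip edge 0.02026951994863855 -87.83673210126456
bottom edge 0.01932428056603598 -84.58148342361328 [ 0.4604726  -0.09500185  0.054     ]
dome [ 0.45266338 -0.09420819  0.122     ] tool y yaw -63.15243834221418
```

```bash
python3 - <<'E'
from h import *
import pickle
s=pickle.load(open('pics/w1.pkl','rb'))
print(onz('wrist',199,154,.07,s), onz('top',327.5,243.5,.07))
E
```

```text
[0.41452684 0.00864814 0.07      ] [0.41532856 0.00950885 0.07      ]
```

Request:
servo_tool:
  plan:
    - {"dp": [0.1,0.2,-1],"delta_rot": [0,0,-0.1],"grip": -1}
    - {"dp": [0.2,0.4,-2],"delta_rot": [0,0,-0.2],"grip": -1}
    - {"dp": [0.25,0.55,-3],"delta_rot": [0,0,-0.3],"grip": -1}
    - {"dp": [0.25,0.55,-4],"delta_rot": [0,0,-0.4],"grip": -1}
    - {"dp": [0.25,0.55,-4],"delta_rot": [0,0,-0.4],"grip": -1}
    - {"dp": [0.25,0.55,-4],"delta_rot": [0,0,-0.4],"grip": -1}

```text
clock: 2.0
ee_pos: [0.452, -0.0971, 0.2113]
eef_rot: [[0.998, 0.066, -0.001], [0.066, -0.998, -0.0], [-0.001, 0.0, -1.0]]
ft_force: [-0.2, -0.0, 0.5]
grip_width: 0.0854
```

```bash
python3 snap.py w2;  python3 - <<'E'
from h import *
im=cv2.imread('pics/w2.png')[100:260,240:400]
cv2.imwrite('pics/w2z.png',cv2.resize(im,None,fx=3.75,fy=3.75,interpolation=cv2.INTER_CUBIC))
E
```

```text
2.0 [ 0.452  -0.0971  0.2113] [[0.9978, 0.0656, -0.0005], [0.0656, -0.9978, -0.0002], [-0.0005, 0.0001, -1.0]] [-0.33 -0.1   1.6  -0.    1.65  1.17] [-0.18 -0.01  0.46] 0.08544961857650114
```

View pics/w2z.png

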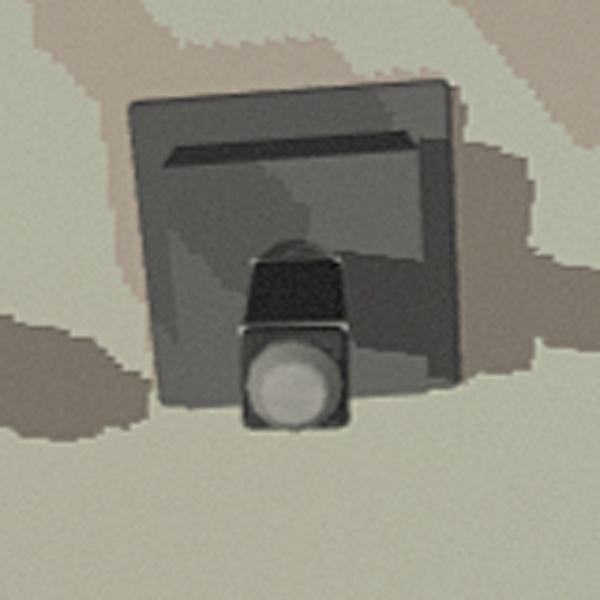

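```bash
python3 - <<'E'
from h import *
import pickle
s=pickle.load(open('pics/w2.pkl','rb'))
f=lambda u,v,z: onz('wrist',240+u/3.75,100+v/3.75,z,s)
print('top face',f(295.5,379,.118)); print('dome',f(292,383,.122))
print('width',f(241,328,.118)-f(350,328,.118))
F=np.array([f(*p,.006) for p in [(130,103),(450,80),(460,385),(162,405)]]);print(F,F.mean(0))
F=np.array([f(*p,.042) for p in [(165,165),(418,148)]]);print(F,F.mean(0))
F=np.array([f(*p,.054) for p in [(252,259),(342,262)]]);print('bot edge',F,F.mean(0))
print(r.observe()['ee_pos'])
E
```

```text
top face [ 0.45247807 -0.09453664  0.118     ]
dome [ 0.45296966 -0.09389574  0.122     ]
width [-1.29857502e-03  2.00469288e-02  2.77555756e-17]
[[ 0.48788378 -0.04866825  0.006     ]
 [ 0.49901678 -0.13040724  0.006     ]
 [ 0.41715756 -0.1411649   0.006     ]
 [ 0.40603054 -0.05949029  0.006     ]] [ 0.45252216 -0.09493267  0.006     ]
[[ 0.47838381 -0.06164657  0.042     ]
 [ 0.48617819 -0.12047054  0.042     ]] [ 0.482281   -0.09105855  0.042     ]
bot edge [[ 0.45998657 -0.08349598  0.054     ]
 [ 0.46062232 -0.10423708  0.054     ]] [ 0.46030445 -0.09386653  0.054     ]
[ 0.45236124 -0.09694086  0.21179476]
```

Request:
servo_tool:
  plan:
    - {"dp": [0,0.1,-3],"delta_rot": [0,0,0],"grip": -1}
    - {"dp": [0,0.15,-6],"delta_rot": [0,0,0],"grip": -1}
    - {"dp": [0,0.15,-9],"delta_rot": [0,0,0],"grip": -0.5}
    - {"dp": [0,0.15,-12],"delta_rot": [0,0,0],"grip": 0}
    - {"dp": [0,0.15,-14.3],"delta_rot": [0,0,0],"grip": 0}
    - {"dp": [0,0.15,-14.3],"delta_rot": [0,0,0],"grip": 0}
    - {"dp": [0,0.15,-14.3],"delta_rot": [0,0,0],"grip": 0}
    - {"dp": [0,0.15,-14.3],"delta_rot": [0,0,0],"grip": 0}

```text
clock: 2.85
ee_pos: [0.454, -0.0951, 0.0705]
eef_rot: [[0.998, 0.066, 0.004], [0.066, -0.998, -0.001], [0.004, 0.002, -1.0]]
ft_force: [0.9, 0.5, -0.9]
grip_width: 0.0426
```

```bash
python3 snap.py w3
```

```text
2.85 [ 0.454  -0.0951  0.0705] [[0.9978, 0.0658, 0.0038], [0.0658, -0.9978, -0.0014], [0.0037, 0.0017, -1.0]] [-0.33 -0.02  1.8  -0.    1.35  1.18] [ 0.93  0.5  -0.92] 0.042637699356531514
```

View pics/w3.png

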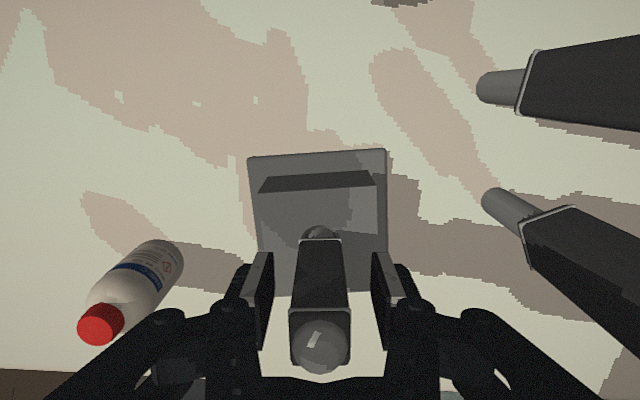

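Request:
servo_tool:
  plan:
    - {"dp": [0,0,0],"delta_rot": [0,0,0],"grip": 0.3}
    - {"dp": [0,0,0],"delta_rot": [0,0,0],"grip": 0.5}
    - {"dp": [0,0,0],"delta_rot": [0,0,0],"grip": 0.7}
    - {"dp": [0,0,0],"delta_rot": [0,0,0],"grip": 1}
    - {"dp": [0,0,0],"delta_rot": [0,0,0],"grip": 1}
    - {"dp": [0,0,0],"delta_rot": [0,0,0],"grip": 1}
    - {"dp": [0,0,0],"delta_rot": [0,0,0],"grip": 1}
  grip_force: 60

```text
clock: 3.6
ee_pos: [0.4532, -0.0945, 0.0694]
eef_rot: [[0.998, 0.066, 0.002], [0.066, -0.998, -0.0], [0.002, 0.001, -1.0]]
ft_force: [-0.9, 1.7, 5.8]
grip_width: 0.0191
```

```bash
python3 snap.py w4
```

```text
3.6 [ 0.4532 -0.0945  0.0694] [[0.9978, 0.0659, 0.0018], [0.0659, -0.9978, -0.0005], [0.0018, 0.0006, -1.0]] [-0.33 -0.02  1.81  0.    1.35  1.18] [-0.86  1.74  5.79] 0.019104624546284834
```

View pics/w4.png

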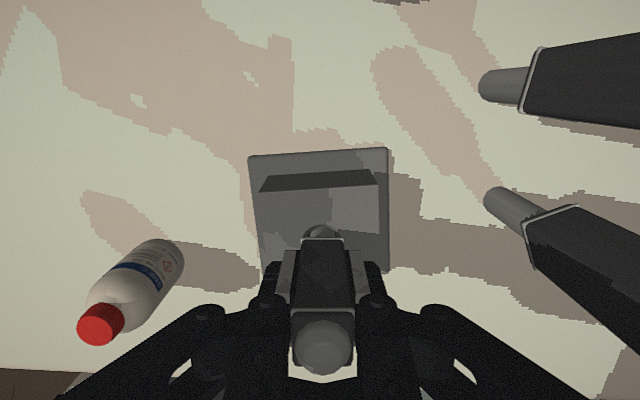

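Request:
servo_tool:
  plan:
    - {"dp": [0,0,0.5],"delta_rot": [0,0,0],"grip": 1}
    - {"dp": [0,0,2],"delta_rot": [0,0,0],"grip": 1}
    - {"dp": [0,0,4],"delta_rot": [0,0,0],"grip": 1}
    - {"dp": [0,0,7],"delta_rot": [0,0,0],"grip": 1}
    - {"dp": [0,0,10],"delta_rot": [0,0,0],"grip": 1}
    - {"dp": [0,0,12],"delta_rot": [0,0,0],"grip": 1}
    - {"dp": [0,0,12],"delta_rot": [0,0,0],"grip": 1}

```text
clock: 4.35
ee_pos: [0.454, -0.095, 0.1913]
eef_rot: [[0.998, 0.066, 0.006], [0.066, -0.998, -0.002], [0.005, 0.003, -1.0]]
ft_force: [0.8, 0.4, -0.7]
grip_width: 0.0189
```

Request:
servo_tool:
  plan:
    - {"dp": [-0.5,2.5,0],"delta_rot": [0,0,0],"grip": 1}
    - {"dp": [-1,6,0],"delta_rot": [0,0,0],"grip": 1}
    - {"dp": [-1.5,10,0],"delta_rot": [0,0,0],"grip": 1}
    - {"dp": [-2,14,0],"delta_rot": [0,0,0],"grip": 1}
    - {"dp": [-2.5,18,0],"delta_rot": [0,0,0],"grip": 1}
    - {"dp": [-3,22,0],"delta_rot": [0,0,0],"grip": 1}
    - {"dp": [-3.3,26,0],"delta_rot": [0,0,0],"grip": 1}
    - {"dp": [-3.3,30,0],"delta_rot": [0,0,0],"grip": 1}
    - {"dp": [-3.3,31.7,0],"delta_rot": [0,0,0],"grip": 1}
    - {"dp": [-3.3,31.7,0],"delta_rot": [0,0,0],"grip": 1}
    - {"dp": [-3.3,31.7,0],"delta_rot": [0,0,0],"grip": 1}

```text
clock: 5.45
ee_pos: [0.4186, 0.2221, 0.1864]
eef_rot: [[0.998, 0.067, -0.003], [0.067, -0.998, -0.002], [-0.003, 0.002, -1.0]]
ft_force: [-0.1, -0.1, -2.0]
grip_width: 0.0197
```

```bash
python3 snap.py w5
```

```text
5.45 [0.4186 0.2221 0.1864] [[0.9978, 0.0666, -0.0032], [0.0666, -0.9978, -0.0022], [-0.0034, 0.002, -1.0]] [ 0.37 -0.07  1.62 -0.    1.6   1.87] [-0.11 -0.09 -1.98] 0.01966684403355114
```

View pics/w5.png

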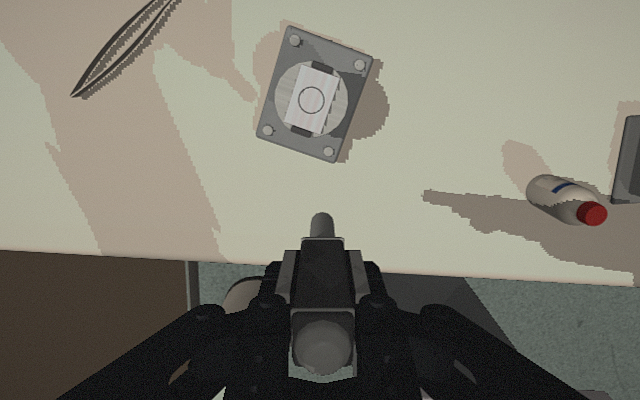

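```bash
python3 - <<'E'
from h import *
import pickle
im=cv2.imread('pics/w5.png')
a=cv2.resize(im[15:175,240:400],None,fx=3.7,fy=3.7,interpolation=cv2.INTER_CUBIC)
cv2.imwrite('pics/w5z.png',a)
a=cv2.resize(im[200:280,270:370],None,fx=6,fy=6,interpolation=cv2.INTER_CUBIC)
cv2.imwrite('pics/w5p.png',a)
E
```

```text
(no output)
```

View pics/w5z.png

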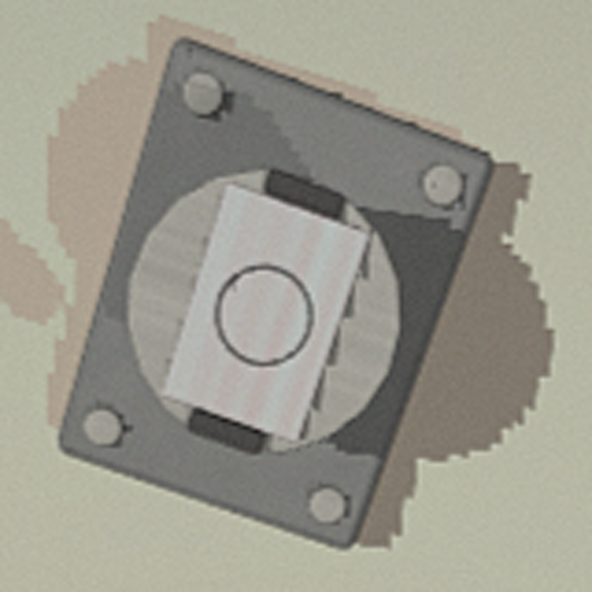

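View pics/w5p.png

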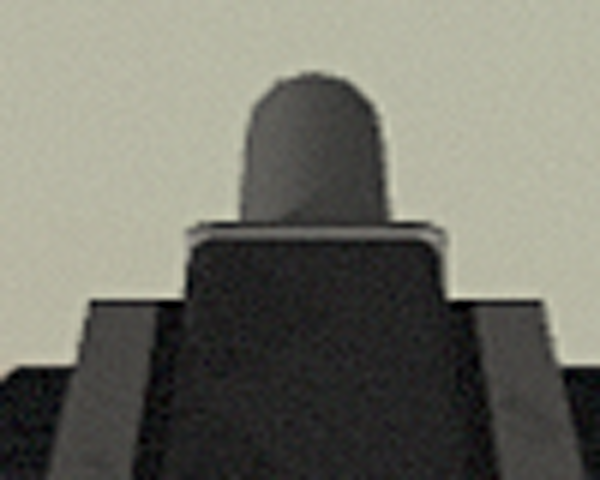

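```bash
python3 - <<'E'
from h import *
import pickle
s=pickle.load(open('pics/w5.pkl','rb'))
f=lambda u,v,z: onz('wrist',240+u/3.7,15+v/3.7,z,s)
C=np.array([f(*p,.013) for p in [(180,40),(492,160),(350,550),(60,445)]]);print(C.mean(0),[np.linalg.norm(C[i]-C[i-1]) for i in range(4)])
B=np.array([f(*p,.017) for p in [(203,92),(442,185),(326,505),(103,427)]]);print(B.mean(0))
for z in (.05,.059,.068): print(z,f(263,315,z))
for z in (.05,.059,.068):  print('ring dia',z,np.linalg.norm(f(214,315,z)-f(313,315,z)), 'tag', np.linalg.norm(f(222,185,z)-f(370,232,z)),np.linalg.norm(f(222,185,z)-f(165,398,z)))
R=s['eef_rot'];p=s['ee_pos']
tz=p[2]-.0574
# far-edge ray intersect plane in tool coords
o,d=ray('wrist',322.3,212,s); o=R.T@(o-p); d=R.T@d
q=o+d*(.0574-o[2])/d[2]; print('tip centre tool xy',q[:2]-[.007,0])
# top-edge of grip face bottom (z=42 above tip): toolz .0154, edge at zoom y 228, corners x 188,445
for u in (188,445):
  o,d=ray('wrist',270+u/6,200+228/6,s); o=R.T@(o-p); d=R.T@d
  q=o+d*(.0154-o[2])/d[2]; print('grip low edge',q)
E
```

```text
[0.48460381 0.23418532 0.013     ] [np.float64(0.09314820565263947), np.float64(0.07335504129209924), np.float64(0.094146634580373), np.float64(0.07405520682443441)]
[0.48464928 0.23452704 0.017     ]
0.05 [0.4846074  0.23469345 0.05      ]
0.059 [0.48499413 0.2344711  0.059     ]
0.068 [0.48538086 0.23424876 0.068     ]
ring dia 0.05 0.02026377417041692 tag 0.03086481990570472 0.043501660427879174
ring dia 0.059 0.019611272433490742 tag 0.029870960201731765 0.04210088934004296
ring dia 0.068 0.018958770696564566 tag 0.028877100497758785 0.040700118252206686
tip centre tool xy [-1.53664480e-03 -8.26874197e-05]
grip low edge [ 0.00717852 -0.01029888  0.0154    ]
grip low edge [0.00715837 0.01049686 0.0154    ]
```

Request:
servo_tool:
  plan:
    - {"dp": [2,0.4,0],"delta_rot": [0,0,0],"grip": 1}
    - {"dp": [4.5,0.8,0],"delta_rot": [0,0,0],"grip": 1}
    - {"dp": [6.65,1.15,0],"delta_rot": [0,0,0],"grip": 1}
    - {"dp": [6.65,1.15,-1],"delta_rot": [0,0,0],"grip": 1}
    - {"dp": [6.65,1.15,-3],"delta_rot": [0,0,0],"grip": 1}
    - {"dp": [6.65,1.15,-4.5],"delta_rot": [0,0,0],"grip": 1}
    - {"dp": [6.65,1.15,-5.2],"delta_rot": [0,0,0],"grip": 1}
    - {"dp": [6.65,1.15,-5.2],"delta_rot": [0,0,0],"grip": 1}
    - {"dp": [6.65,1.15,-5.2],"delta_rot": [0,0,0],"grip": 1}
    - {"dp": [6.65,1.15,-5.2],"delta_rot": [0,0,0],"grip": 1}

```text
clock: 6.5
ee_pos: [0.4866, 0.2343, 0.1376]
eef_rot: [[0.998, 0.066, 0.002], [0.066, -0.998, 0.001], [0.002, -0.0, -1.0]]
ft_force: [-0.1, 0.1, -1.9]
grip_width: 0.0195
```

```bash
python3 snap.py w6; python3 - <<'E'
from h import *
im=cv2.imread('pics/w6.png')
cv2.imwrite('pics/w6z.png',cv2.resize(im[150:270,260:380],None,fx=5,fy=5,interpolation=cv2.INTER_CUBIC))
E
```

```text
6.5 [0.4866 0.2343 0.1376] [[0.9978, 0.0658, 0.0021], [0.0658, -0.9978, 0.0006], [0.0022, -0.0005, -1.0]] [ 0.34  0.1   1.54 -0.    1.5   1.85] [-0.14  0.06 -1.87] 0.01950095482697335
```

View pics/w6z.png

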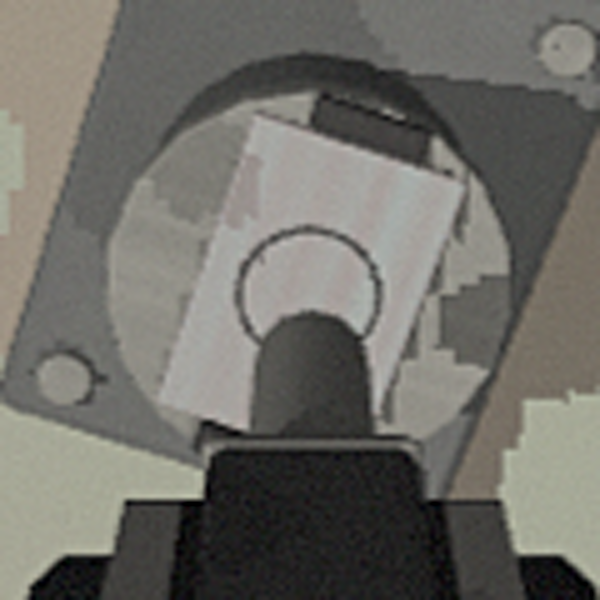

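```bash
python3 - <<'E'
from h import *
import pickle
s=pickle.load(open('pics/w6.pkl','rb'))
f=lambda u,v,z: onz('wrist',260+u/5,150+v/5,z,s)
for z in (.05,.056,.062,.068):
  far=f(310,228,z); print(z,'ring c',f(310,297,z),'dia',np.linalg.norm(f(238,296,z)-f(382,296,z)),'far-9.5x',far-s['eef_rot'][:,0]*.0095)
R=s['eef_rot'];p=s['ee_pos']
o,d=ray('wrist',260+312/5,150+311/5,s); o=R.T@(o-p); d=R.T@d
q=o+d*(.0574-o[2])/d[2]; q[0]-=.007; print('tip tool',q,'world',p+R@q)
E
```

```text
0.05 ring c [0.48325536 0.23436668 0.05      ] dia 0.01980576169067096 far-9.5x [0.48368149 0.23438611 0.04997944]
0.056 ring c [0.48534603 0.23450037 0.056     ] dia 0.019291586123320364 far-9.5x [0.48551499 0.23450308 0.05597944]
0.062 ring c [0.48743669 0.23463406 0.062     ] dia 0.01877741055596973 far-9.5x [0.4873485  0.23462004 0.06197944]
0.068 ring c [0.48952735 0.23476775 0.068     ] dia 0.018263234988619106 far-9.5x [0.489182   0.234737   0.06797944]
tip tool [-1.66018925e-03 -2.38316495e-05  5.74000000e-02] world [0.48502871 0.23422399 0.08016513]
```

Request:
servo_tool:
  plan:
    - {"dp": [0,0,-0.5],"delta_rot": [0,0,0],"grip": 1}
    - {"dp": [0,0,-1],"delta_rot": [0,0,0],"grip": 1}
    - {"dp": [0,0,-1.3],"delta_rot": [0,0,0],"grip": 1}
    - {"dp": [0,0,-1.5],"delta_rot": [0,0,0],"grip": 1}
    - {"dp": [0,0,-1.6],"delta_rot": [0,0,0],"grip": 1}
    - {"dp": [0,0,-1.7],"delta_rot": [0,0,0],"grip": 1}
    - {"dp": [0,0,-1.7],"delta_rot": [0,0,0],"grip": 1}

```text
clock: 7.25
ee_pos: [0.486, 0.2341, 0.1192]
eef_rot: [[0.998, 0.066, -0.0], [0.066, -0.998, -0.0], [-0.0, 0.0, -1.0]]
ft_force: [-0.0, -0.1, -1.7]
grip_width: 0.0194
```

```bash
python3 snap.py w7; python3 - <<'E'
from h import *
im=cv2.imread('pics/w7.png')
cv2.imwrite('pics/w7z.png',cv2.resize(im[150:270,260:380],None,fx=5,fy=5,interpolation=cv2.INTER_CUBIC))
E
```

```text
7.25 [0.486  0.2341 0.1192] [[0.9978, 0.0657, -0.0001], [0.0657, -0.9978, -0.0001], [-0.0002, 0.0001, -1.0]] [ 0.34  0.11  1.57 -0.    1.46  1.85] [-0.02 -0.09 -1.71] 0.01936618205916767
```

View pics/w7z.png

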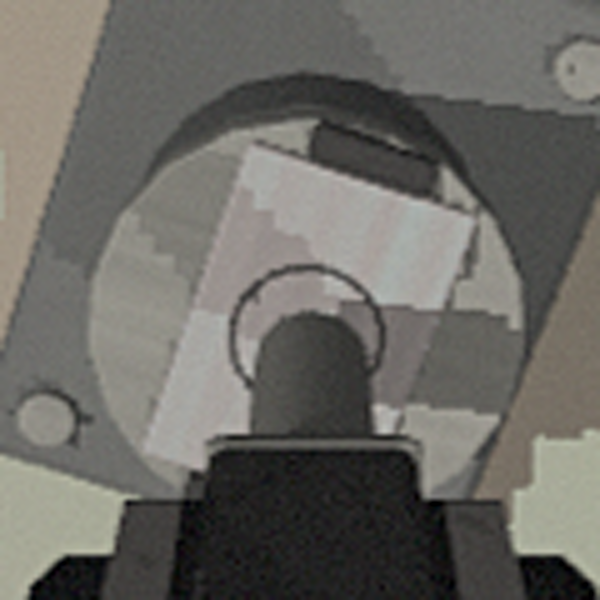

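```bash
python3 - <<'E'
from h import *
import pickle
s=pickle.load(open('pics/w7.pkl','rb'))
f=lambda u,v,z: onz('wrist',260+u/5,150+v/5,z,s)
for z in (.05,.053,.056,.059):
  far=f(307.5,265.5,z); print(z,'far-9.5x',far-s['eef_rot'][:,0]*.0095,'dia',np.linalg.norm(f(231,338,z)-f(384,338,z)),f(307.5,338,z))
R=s['eef_rot'];p=s['ee_pos']
for l in (.055,.0574,.06):
  o,d=ray('wrist',260+311/5,150+311/5,s); o=R.T@(o-p); d=R.T@d
  q=o+d*(l-o[2])/d[2]; q[0]-=.007; print('tip tool',q,'world',p+R@q)
E
```

```text
0.05 far-9.5x [0.48362122 0.23447626 0.05000148] dia 0.019523732975433507 [0.48337353 0.23447265 0.05      ]
0.053 far-9.5x [0.48461533 0.23453711 0.05300148] dia 0.019248254960828437 [0.48450489 0.23454236 0.053     ]
0.056 far-9.5x [0.48560945 0.23459796 0.05600148] dia 0.018972776946223426 [0.48563625 0.23461207 0.056     ]
0.059 far-9.5x [0.48660356 0.23465881 0.05900148] dia 0.01869729893161838 [0.48676762 0.23468178 0.059     ]
tip tool [-0.0007966  -0.00014456  0.055     ] world [0.48519651 0.23414989 0.0642491 ]
tip tool [-0.00166166 -0.00014362  0.0574    ] world [0.48433302 0.23409178 0.06184923]
tip tool [-0.00259882 -0.00014261  0.06      ] world [0.48339758 0.23402883 0.05924938]
```

Request:
servo_tool:
  plan:
    - {"dp": [0.05,0.04,-0.1],"delta_rot": [0,0,0],"grip": 1}
    - {"dp": [0.05,0.04,-0.2],"delta_rot": [0,0,0],"grip": 1}
    - {"dp": [0.05,0.04,-0.3],"delta_rot": [0,0,0],"grip": 1}
    - {"dp": [0.05,0.04,-0.4],"delta_rot": [0,0,0],"grip": 1}
    - {"dp": [0.05,0.04,-0.4],"delta_rot": [0,0,0],"grip": 1}
    - {"dp": [0.05,0.04,-0.4],"delta_rot": [0,0,0],"grip": 1}

```text
clock: 7.9
ee_pos: [0.4865, 0.2345, 0.1153]
eef_rot: [[0.998, 0.066, -0.0], [0.066, -0.998, -0.0], [-0.0, 0.0, -1.0]]
ft_force: [0.3, -0.3, -2.3]
grip_width: 0.0195
```

```bash
python3 snap.py w8; python3 - <<'E'
from h import *
im=cv2.imread('pics/w8.png')
cv2.imwrite('pics/w8z.png',cv2.resize(im[180:260,280:360],None,fx=7.5,fy=7.5,interpolation=cv2.INTER_CUBIC))
E
```

```text
7.9 [0.4865 0.2345 0.1153] [[0.9978, 0.0658, -0.0001], [0.0658, -0.9978, -0.0001], [-0.0001, 0.0001, -1.0]] [ 0.34  0.12  1.57 -0.    1.45  1.85] [ 0.28 -0.28 -2.28] 0.01949991948842543
```

View pics/w8z.png

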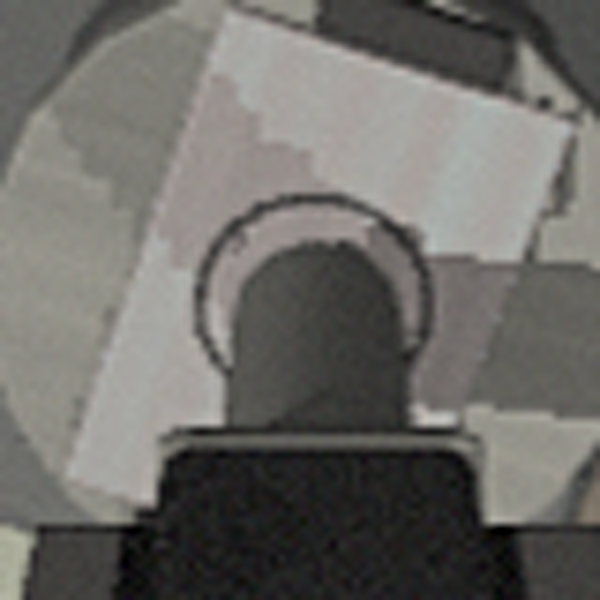

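Request:
servo_tool:
  plan:
    - {"dp": [0,0,-0.1],"delta_rot": [0,0,0],"grip": 1}
    - {"dp": [0,0,-0.2],"delta_rot": [0,0,0],"grip": 1}
    - {"dp": [0,0,-0.3],"delta_rot": [0,0,0],"grip": 1}
    - {"dp": [0,0,-0.3],"delta_rot": [0,0,0],"grip": 1}

```text
clock: 8.35
ee_pos: [0.4864, 0.2344, 0.112]
eef_rot: [[0.998, 0.066, -0.001], [0.066, -0.998, -0.0], [-0.001, 0.0, -1.0]]
ft_force: [0.8, -0.8, -1.7]
grip_width: 0.0193
```

```bash
python3 snap.py w9; python3 - <<'E'
from h import *
im=cv2.imread('pics/w9.png')
cv2.imwrite('pics/w9z.png',cv2.resize(im[180:260,280:360],None,fx=7.5,fy=7.5,interpolation=cv2.INTER_CUBIC))
E
```

```text
8.35 [0.4864 0.2344 0.112 ] [[0.9978, 0.0657, -0.0005], [0.0657, -0.9978, -0.0003], [-0.0005, 0.0002, -1.0]] [ 0.34  0.12  1.57 -0.    1.45  1.85] [ 0.75 -0.78 -1.66] 0.01931320750272935
```

View pics/w9z.png

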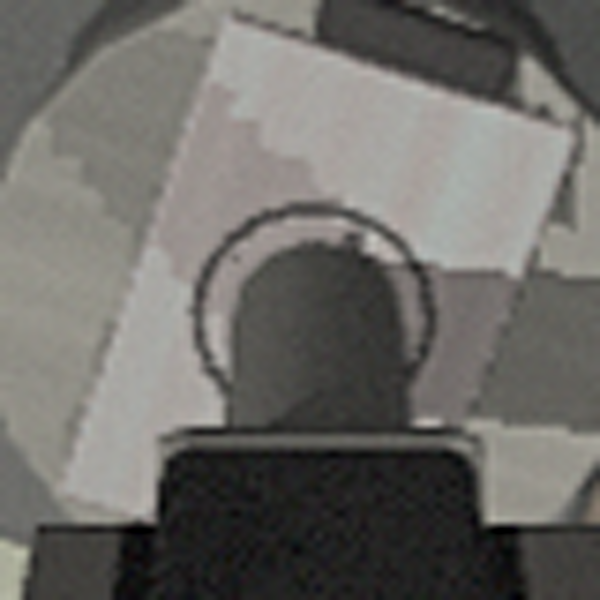

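Request:
servo_tool:
  plan:
    - {"dp": [0.04,0,0],"delta_rot": [0,0,0],"grip": 1}
    - {"dp": [0.04,0,0],"delta_rot": [0,0,0],"grip": 1}
    - {"dp": [0.04,0,-0.1],"delta_rot": [0,0,0],"grip": 1}
    - {"dp": [0.04,0,-0.1],"delta_rot": [0,0,0],"grip": 1}
    - {"dp": [0.04,0,-0.1],"delta_rot": [0,0,0],"grip": 1}

```text
clock: 8.9
ee_pos: [0.4869, 0.2345, 0.1113]
eef_rot: [[0.998, 0.066, -0.0], [0.066, -0.998, -0.0], [-0.0, 0.0, -1.0]]
ft_force: [0.3, 0.1, -1.9]
grip_width: 0.0191
```

Request:
servo_tool:
  plan:
    - {"dp": [0,0,-0.05],"delta_rot": [0,0,0],"grip": 1}
    - {"dp": [0,0,-0.1],"delta_rot": [0,0,0],"grip": 1}
    - {"dp": [0,0,-0.1],"delta_rot": [0,0,0],"grip": 1}
    - {"dp": [0,0,-0.1],"delta_rot": [0,0,0],"grip": 1}

```text
clock: 9.3
ee_pos: [0.4869, 0.2345, 0.1103]
eef_rot: [[0.998, 0.066, -0.0], [0.066, -0.998, -0.0], [-0.0, 0.0, -1.0]]
ft_force: [1.3, -0.1, -1.6]
grip_width: 0.0196
```

Request:
servo_tool:
  plan:
    - {"dp": [0,0,-0.05],"delta_rot": [0,0,0],"grip": 1}
    - {"dp": [0,0,-0.1],"delta_rot": [0,0,0],"grip": 1}
    - {"dp": [0,0,-0.1],"delta_rot": [0,0,0],"grip": 1}
    - {"dp": [0,0,-0.1],"delta_rot": [0,0,0],"grip": 1}

```text
clock: 9.7
ee_pos: [0.4871, 0.2346, 0.1097]
eef_rot: [[0.998, 0.066, 0.001], [0.066, -0.998, 0.0], [0.001, -0.0, -1.0]]
ft_force: [0.1, 0.4, -0.3]
grip_width: 0.0194
```

```bash
python3 snap.py w10; python3 - <<'E'
from h import *
im=cv2.imread('pics/w10.png')
cv2.imwrite('pics/w10z.png',cv2.resize(im[180:260,280:360],None,fx=7.5,fy=7.5,interpolation=cv2.INTER_CUBIC))
E
```

```text
9.7 [0.4871 0.2346 0.1097] [[0.9978, 0.0658, 0.0005], [0.0658, -0.9978, 0.0001], [0.0005, -0.0, -1.0]] [ 0.34  0.12  1.58 -0.    1.44  1.85] [ 0.11  0.44 -0.28] 0.019361161335109053
```

View pics/w10z.png

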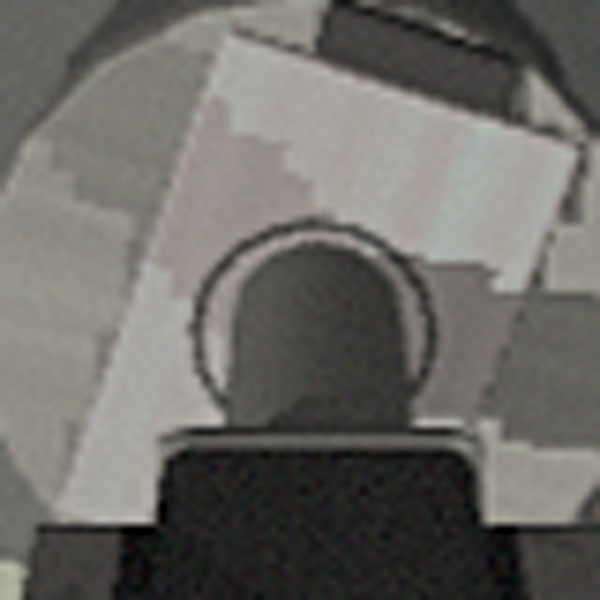

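Request:
servo_tool:
  plan:
    - {"dp": [0,0,-0.05],"delta_rot": [0,0,0],"grip": 1}
    - {"dp": [0,0,-0.1],"delta_rot": [0,0,0],"grip": 1}
    - {"dp": [0,0,-0.15],"delta_rot": [0,0,0],"grip": 1}
    - {"dp": [0,0,-0.15],"delta_rot": [0,0,0],"grip": 1}
    - {"dp": [0,0,-0.15],"delta_rot": [0,0,0],"grip": 1}

```text
clock: 10.25
ee_pos: [0.4873, 0.2346, 0.1085]
eef_rot: [[0.998, 0.066, 0.001], [0.066, -0.998, 0.0], [0.001, -0.0, -1.0]]
ft_force: [-0.3, -0.1, 3.6]
grip_width: 0.019
```

Request:
servo_tool:
  plan:
    - {"dp": [0,0,-0.05],"delta_rot": [0,0,0],"grip": 1}
    - {"dp": [0,0,-0.1],"delta_rot": [0,0,0],"grip": 1}
    - {"dp": [0,0,-0.15],"delta_rot": [0,0,0],"grip": 1}
    - {"dp": [0,0,-0.2],"delta_rot": [0,0,0],"grip": 1}
    - {"dp": [0,0,-0.2],"delta_rot": [0,0,0],"grip": 1}

```text
clock: 10.75
ee_pos: [0.4879, 0.2348, 0.1075]
eef_rot: [[0.998, 0.066, 0.003], [0.066, -0.998, 0.001], [0.003, -0.001, -1.0]]
ft_force: [-0.3, 0.6, 8.4]
grip_width: 0.0192
```

```bash
python3 snap.py w11
```

```text
10.75 [0.4879 0.2348 0.1075] [[0.9978, 0.0658, 0.0028], [0.0658, -0.9978, 0.0009], [0.0028, -0.0007, -1.0]] [ 0.34  0.12  1.58 -0.    1.44  1.85] [-0.26  0.56  8.36] 0.019245366590569156
```

Request:
servo_tool:
  plan:
    - {"dp": [-0.02,0,-0.04],"delta_rot": [0,0,0],"grip": 1}
    - {"dp": [-0.04,0,-0.08],"delta_rot": [0,0,0],"grip": 1}
    - {"dp": [-0.05,0,-0.12],"delta_rot": [0,0,0],"grip": 1}
    - {"dp": [-0.05,0,-0.12],"delta_rot": [0,0,0],"grip": 1}

```text
clock: 11.2
ee_pos: [0.4878, 0.235, 0.107]
eef_rot: [[0.998, 0.066, 0.004], [0.066, -0.998, 0.001], [0.004, -0.001, -1.0]]
ft_force: [-0.1, -0.4, 10.2]
grip_width: 0.019
```

Request:
servo_tool:
  plan:
    - {"dp": [0,0,-0.04],"delta_rot": [0,0,0],"grip": 1}
    - {"dp": [-0.02,0,-0.07],"delta_rot": [0,0,0],"grip": 1}
    - {"dp": [-0.02,0,-0.07],"delta_rot": [0,0,0],"grip": 1}

```text
clock: 11.5
ee_pos: [0.4878, 0.235, 0.1067]
eef_rot: [[0.998, 0.066, 0.005], [0.066, -0.998, 0.002], [0.005, -0.001, -1.0]]
ft_force: [-1.2, 0.7, 10.7]
grip_width: 0.0195
```

Request:
servo_tool:
  plan:
    - {"dp": [0,0,0],"delta_rot": [0,0,0],"grip": 1}

```text
clock: 11.6
ee_pos: [0.4879, 0.235, 0.1067]
eef_rot: [[0.998, 0.066, 0.005], [0.066, -0.998, 0.002], [0.005, -0.001, -1.0]]
ft_force: [-0.6, -0.9, 10.8]
grip_width: 0.0195
```

Request:
servo_tool:
  plan:
    - {"dp": [0,0,0],"delta_rot": [0,0,0],"grip": 1}

```text
clock: 11.7
ee_pos: [0.4879, 0.235, 0.1068]
eef_rot: [[0.998, 0.066, 0.005], [0.066, -0.998, 0.002], [0.005, -0.001, -1.0]]
ft_force: [0.2, -1.3, 10.3]
grip_width: 0.0194
```

Request:
servo_tool:
  plan:
    - {"dp": [0,0,-0.04],"delta_rot": [0,0,0],"grip": 1}
    - {"dp": [-0.01,0,-0.08],"delta_rot": [0,0,0],"grip": 1}
    - {"dp": [-0.01,0,-0.08],"delta_rot": [0,0,0],"grip": 1}

```text
clock: 12.0
ee_pos: [0.488, 0.2351, 0.1064]
eef_rot: [[0.998, 0.066, 0.006], [0.066, -0.998, 0.002], [0.006, -0.001, -1.0]]
ft_force: [-1.0, -1.0, 12.6]
grip_width: 0.0194
```

Request:
servo_tool:
  plan:
    - {"dp": [0,0,0],"delta_rot": [0,0,0],"grip": 1}
    - {"dp": [0,0,0],"delta_rot": [0,0,0],"grip": 1}

```text
clock: 12.2
ee_pos: [0.488, 0.2351, 0.1064]
eef_rot: [[0.998, 0.066, 0.006], [0.066, -0.998, 0.002], [0.006, -0.001, -1.0]]
ft_force: [-1.3, -0.0, 12.2]
grip_width: 0.0195
```

Request:
servo_tool:
  plan:
    - {"dp": [0,0,0],"delta_rot": [0,0,0],"grip": 1}

```text
clock: 12.3
ee_pos: [0.488, 0.2351, 0.1064]
eef_rot: [[0.998, 0.066, 0.006], [0.066, -0.998, 0.002], [0.006, -0.001, -1.0]]
ft_force: [-0.6, -0.4, 11.9]
grip_width: 0.0193
```

Request:
servo_tool:
  plan:
    - {"dp": [0,0,0],"delta_rot": [0,0,0],"grip": 1}
    - {"dp": [0,0,0],"delta_rot": [0,0,0],"grip": 1}
    - {"dp": [0,0,0],"delta_rot": [0,0,0],"grip": 1}
    - {"dp": [0,0,0],"delta_rot": [0,0,0],"grip": 1}
    - {"dp": [0,0,0],"delta_rot": [0,0,0],"grip": 1}
    - {"dp": [0,0,0],"delta_rot": [0,0,0],"grip": 1}
    - {"dp": [0,0,0],"delta_rot": [0,0,0],"grip": 1}
    - {"dp": [0,0,0],"delta_rot": [0,0,0],"grip": 1}
    - {"dp": [0,0,0],"delta_rot": [0,0,0],"grip": 1}
    - {"dp": [0,0,0],"delta_rot": [0,0,0],"grip": 1}
    - {"dp": [0,0,0],"delta_rot": [0,0,0],"grip": 1}
    - {"dp": [0,0,0],"delta_rot": [0,0,0],"grip": 1}

```text
clock: 13.5
ee_pos: [0.488, 0.2351, 0.1064]
eef_rot: [[0.998, 0.066, 0.006], [0.066, -0.998, 0.002], [0.006, -0.002, -1.0]]
ft_force: [-0.6, -0.1, 11.4]
grip_width: 0.0192
```

Request:
servo_tool:
  plan:
    - {"dp": [0.02,0,0.1],"delta_rot": [0,0,0],"grip": 1}
    - {"dp": [0.04,0,0.2],"delta_rot": [0,0,0],"grip": 1}
    - {"dp": [0.06,0,0.3],"delta_rot": [0,0,0],"grip": 1}
    - {"dp": [0.08,0,0.4],"delta_rot": [0,0,0],"grip": 1}
    - {"dp": [0.08,0,0.5],"delta_rot": [0,0,0],"grip": 1}
    - {"dp": [0.08,0,0.6],"delta_rot": [0,0,0],"grip": 1}
    - {"dp": [0.08,0,0.8],"delta_rot": [0,0,0],"grip": 1}
    - {"dp": [0.08,0,1.2],"delta_rot": [0,0,0],"grip": 1}
    - {"dp": [0.08,0,2],"delta_rot": [0,0,0],"grip": 1}
    - {"dp": [0.08,0,3.5],"delta_rot": [0,0,0],"grip": 1}
    - {"dp": [0.08,0,5.5],"delta_rot": [0,0,0],"grip": 1}
    - {"dp": [0.08,0,8],"delta_rot": [0,0,0],"grip": 1}

```text
clock: 14.7
ee_pos: [0.4864, 0.2343, 0.1838]
eef_rot: [[0.998, 0.066, -0.002], [0.066, -0.998, -0.001], [-0.002, 0.001, -1.0]]
ft_force: [0.5, 0.5, -1.5]
grip_width: 0.0192
```

```bash
python3 snap.py w12; python3 - <<'E'
from h import *
im=cv2.imread('pics/w12.png')
cv2.imwrite('pics/w12z.png',cv2.resize(im[110:270,240:400],None,fx=3.7,fy=3.7,interpolation=cv2.INTER_CUBIC))
E
```

```text
14.7 [0.4864 0.2343 0.1838] [[0.9978, 0.0657, -0.0016], [0.0657, -0.9978, -0.0007], [-0.0016, 0.0005, -1.0]] [ 0.34  0.08  1.47 -0.    1.59  1.85] [ 0.53  0.53 -1.5 ] 0.019166264793890584
```

View pics/w12z.png

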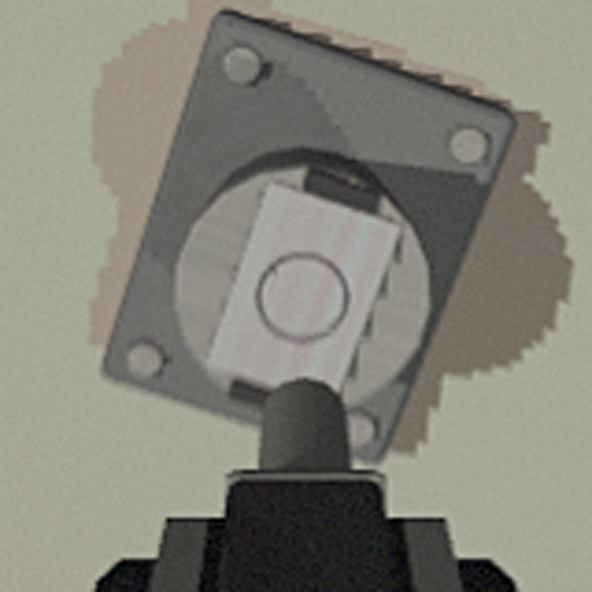

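Request:
servo_tool:
  plan:
    - {"dp": [-0.3,-2.5,0],"delta_rot": [0,0,0],"grip": 1}
    - {"dp": [-0.7,-6,0],"delta_rot": [0,0,0],"grip": 1}
    - {"dp": [-1.1,-10,0],"delta_rot": [0,0,0],"grip": 1}
    - {"dp": [-1.5,-14,0],"delta_rot": [0,0,0],"grip": 1}
    - {"dp": [-1.9,-18,0],"delta_rot": [0,0,0],"grip": 1}
    - {"dp": [-2.3,-22,0],"delta_rot": [0,0,0],"grip": 1}
    - {"dp": [-2.7,-26,0],"delta_rot": [0,0,0],"grip": 1}
    - {"dp": [-3.1,-30,0],"delta_rot": [0,0,0],"grip": 1}
    - {"dp": [-3.35,-32,0],"delta_rot": [0,0,0],"grip": 1}
    - {"dp": [-3.35,-32.95,-1],"delta_rot": [0,0,0],"grip": 1}
    - {"dp": [-3.35,-32.95,-3],"delta_rot": [0,0,0],"grip": 1}
    - {"dp": [-3.35,-32.95,-4.5],"delta_rot": [0,0,0],"grip": 1}

```text
clock: 15.95
ee_pos: [0.4532, -0.0946, 0.1368]
eef_rot: [[0.998, 0.065, -0.0], [0.065, -0.998, 0.001], [-0.0, -0.001, -1.0]]
ft_force: [-0.3, -0.7, -2.1]
grip_width: 0.0189
```

Request:
servo_tool:
  plan:
    - {"dp": [0,0,-1],"delta_rot": [0,0,0],"grip": 1}
    - {"dp": [0,0,-1.8],"delta_rot": [0,0,0],"grip": 1}
    - {"dp": [0,0,-1.8],"delta_rot": [0,0,0],"grip": 1}
    - {"dp": [0,0,-1.8],"delta_rot": [0,0,0],"grip": 1}
    - {"dp": [0,0,-1.8],"delta_rot": [0,0,0],"grip": 1}

```text
clock: 16.45
ee_pos: [0.4541, -0.0951, 0.1211]
eef_rot: [[0.998, 0.066, 0.002], [0.066, -0.998, -0.001], [0.002, 0.001, -1.0]]
ft_force: [-0.4, 0.6, -1.6]
grip_width: 0.0194
```

```bash
python3 snap.py w13; python3 - <<'E'
from h import *
im=cv2.imread('pics/w13.png')
cv2.imwrite('pics/w13z.png',cv2.resize(im[150:270,260:380],None,fx=5,fy=5,interpolation=cv2.INTER_CUBIC))
E
```

```text
16.45 [ 0.4541 -0.0951  0.1211] [[0.9978, 0.0662, 0.0018], [0.0662, -0.9978, -0.0007], [0.0018, 0.0008, -1.0]] [-0.33 -0.06  1.74 -0.    1.46  1.18] [-0.43  0.63 -1.62] 0.01937145407096256
```

View pics/w13z.png

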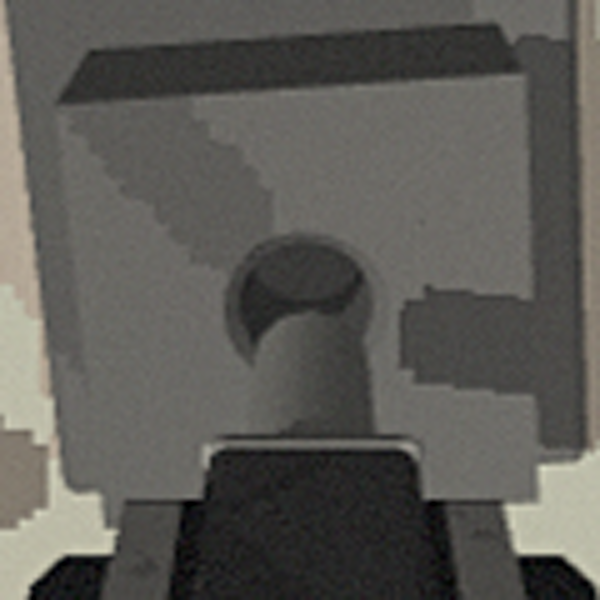

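```bash
python3 - <<'E'
from h import *
import pickle
s=pickle.load(open('pics/w13.pkl','rb'))
f=lambda u,v,z: onz('wrist',260+u/5,150+v/5,z,s)
R=s['eef_rot'];p=s['ee_pos'];z=.042
l,rr,far=f(224,305,z),f(374,305,z),f(299,233,z)
dia=np.linalg.norm(l-rr); print('dia',dia,'centre xy by sides',(l+rr)/2,'by far',far-R[:,0]*dia/2)
C=np.array([f(60,104,z),f(527,73,z)]); print('top far edge',C, np.linalg.norm(C[0]-C[1])); m=C.mean(0); d=C[1]-C[0]; d/=np.linalg.norm(d); n=np.array([d[1],-d[0],0]); print('centre from block edge',m+n*.03,m-n*.03)
for L in (.0565,.0574,.0583):
  o,d=ray('wrist',260+311.5/5,150+311.5/5,s); o=R.T@(o-p); d=R.T@d
  q=o+d*(L-o[2])/d[2]; q[0]-=.007; print('tip',p+R@q)
E
```

```text
dia 0.01990671377833993 centre xy by sides [ 0.45251724 -0.09349417  0.042     ] by far [ 0.45256827 -0.09351771  0.04198214]
top far edge [[ 0.47776655 -0.06122645  0.042     ]
 [ 0.48568262 -0.12049082  0.042     ]] 0.059790709412064484
centre from block edge [ 0.45198868 -0.09483053  0.042     ] [ 0.51146049 -0.08688674  0.042     ]
tip [ 0.45281616 -0.09510085  0.0645942 ]
tip [ 0.45249389 -0.09512361  0.06369362]
tip [ 0.45217162 -0.09514636  0.06279304]
```

Request:
servo_tool:
  plan:
    - {"dp": [0.04,0.05,-0.5],"delta_rot": [0,0,0],"grip": 1}
    - {"dp": [0.04,0.05,-1],"delta_rot": [0,0,0],"grip": 1}
    - {"dp": [0.04,0.05,-1.5],"delta_rot": [0,0,0],"grip": 1}
    - {"dp": [0.04,0.05,-1.7],"delta_rot": [0,0,0],"grip": 1}
    - {"dp": [0.04,0.05,-1.7],"delta_rot": [0,0,0],"grip": 1}
    - {"dp": [0.04,0.05,-1.7],"delta_rot": [0,0,0],"grip": 1}
    - {"dp": [0.04,0.05,-1.7],"delta_rot": [0,0,0],"grip": 1}

```text
clock: 17.2
ee_pos: [0.454, -0.0946, 0.1034]
eef_rot: [[0.998, 0.066, 0.0], [0.066, -0.998, -0.0], [0.0, 0.0, -1.0]]
ft_force: [-0.0, -0.0, -2.8]
grip_width: 0.0193
```

```bash
python3 snap.py w14; python3 - <<'E'
from h import *
im=cv2.imread('pics/w14.png')
cv2.imwrite('pics/w14z.png',cv2.resize(im[180:260,280:360],None,fx=7.5,fy=7.5,interpolation=cv2.INTER_CUBIC))
E
```

```text
17.2 [ 0.454  -0.0946  0.1034] [[0.9978, 0.0658, 0.0005], [0.0658, -0.9978, -0.0003], [0.0005, 0.0003, -1.0]] [-0.33 -0.04  1.76 -0.    1.42  1.18] [-0.03 -0.05 -2.76] 0.019277982258903596
```

View pics/w14z.png

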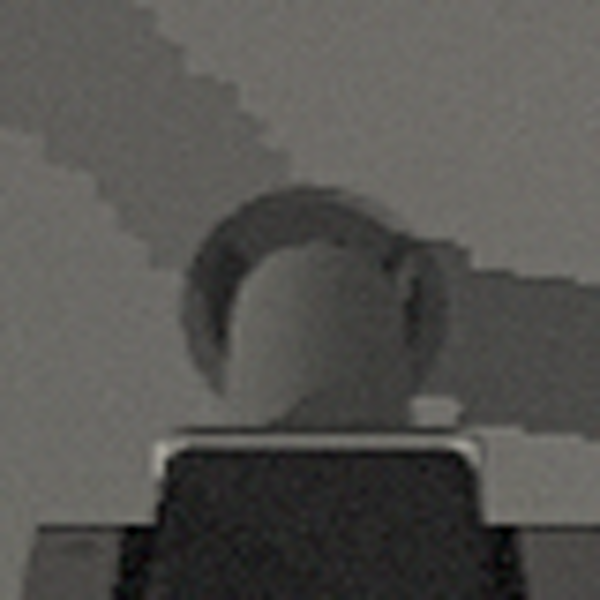

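Request:
servo_tool:
  plan:
    - {"dp": [0,0,-0.4],"delta_rot": [0,0,0],"grip": 1}
    - {"dp": [0,0,-0.8],"delta_rot": [0,0,0],"grip": 1}
    - {"dp": [0,0,-1.2],"delta_rot": [0,0,0],"grip": 1}
    - {"dp": [0,0,-1.2],"delta_rot": [0,0,0],"grip": 1}

```text
clock: 17.65
ee_pos: [0.4531, -0.0943, 0.0901]
eef_rot: [[0.998, 0.066, -0.002], [0.066, -0.998, 0.001], [-0.002, -0.001, -1.0]]
ft_force: [-0.8, -0.3, -2.2]
grip_width: 0.0194
```

Inserted 9 mm with no contact; continuing down.

Request:
servo_tool:
  plan:
    - {"dp": [0,0,-0.4],"delta_rot": [0,0,0],"grip": 1}
    - {"dp": [0,0,-0.8],"delta_rot": [0,0,0],"grip": 1}
    - {"dp": [0,0,-1.2],"delta_rot": [0,0,0],"grip": 1}
    - {"dp": [0,0,-1.6],"delta_rot": [0,0,0],"grip": 1}
    - {"dp": [0,0,-1.8],"delta_rot": [0,0,0],"grip": 1}
    - {"dp": [0,0,-1.9],"delta_rot": [0,0,0],"grip": 1}
    - {"dp": [0,0,-1.9],"delta_rot": [0,0,0],"grip": 1}
    - {"dp": [0,0,-1.9],"delta_rot": [0,0,0],"grip": 1}

```text
clock: 18.45
ee_pos: [0.4539, -0.0946, 0.0723]
eef_rot: [[0.998, 0.066, 0.0], [0.066, -0.998, -0.0], [0.0, 0.0, -1.0]]
ft_force: [0.2, 0.8, -1.8]
grip_width: 0.0194
```

Request:
servo_tool:
  plan:
    - {"dp": [0,0,-0.1],"delta_rot": [0,0,0],"grip": 1}
    - {"dp": [0,0,-0.2],"delta_rot": [0,0,0],"grip": 1}
    - {"dp": [0,0,-0.3],"delta_rot": [0,0,0],"grip": 1}
    - {"dp": [0,0,-0.35],"delta_rot": [0,0,0],"grip": 1}
    - {"dp": [0,0,-0.35],"delta_rot": [0,0,0],"grip": 1}

```text
clock: 18.95
ee_pos: [0.454, -0.0946, 0.0695]
eef_rot: [[0.998, 0.066, 0.001], [0.066, -0.998, -0.0], [0.0, 0.0, -1.0]]
ft_force: [-2.1, 0.9, 5.5]
grip_width: 0.0191
```

Request:
servo_tool:
  plan:
    - {"dp": [0,0,0.05],"delta_rot": [0,0,0],"grip": 0.4}
    - {"dp": [0,0,0.05],"delta_rot": [0,0,0],"grip": 0.2}
    - {"dp": [0,0,0.05],"delta_rot": [0,0,0],"grip": 0}
    - {"dp": [0,0,0.05],"delta_rot": [0,0,0],"grip": -0.2}
    - {"dp": [0,0,0.05],"delta_rot": [0,0,0],"grip": -0.2}
    - {"dp": [0,0,0.05],"delta_rot": [0,0,0],"grip": -0.2}

```text
clock: 19.55
ee_pos: [0.4538, -0.0945, 0.069]
eef_rot: [[0.998, 0.066, -0.0], [0.066, -0.998, -0.0], [-0.0, 0.0, -1.0]]
ft_force: [-0.1, -0.1, 0.3]
grip_width: 0.0513
```

Request:
servo_tool:
  plan:
    - {"dp": [0,0,1],"delta_rot": [0,0,0],"grip": -0.2}
    - {"dp": [0,0,3],"delta_rot": [0,0,0],"grip": -0.2}
    - {"dp": [0,0,6],"delta_rot": [0,0,0],"grip": -0.2}
    - {"dp": [0,0,9],"delta_rot": [0,0,0],"grip": -0.2}
    - {"dp": [0,0,12],"delta_rot": [0,0,0],"grip": -0.4}
    - {"dp": [0,0,14],"delta_rot": [0,0,0],"grip": -0.4}
    - {"dp": [0,0,14],"delta_rot": [0,0,0],"grip": -0.4}
    - {"dp": [0,0,14],"delta_rot": [0,0,0],"grip": -0.4}

```text
clock: 20.35
ee_pos: [0.4538, -0.0945, 0.2093]
eef_rot: [[0.998, 0.066, 0.001], [0.066, -0.998, -0.0], [0.001, 0.0, -1.0]]
ft_force: [-1.2, -0.0, -0.1]
grip_width: 0.06
```

```bash
python3 snap.py w15; python3 - <<'E'
from h import *
im=cv2.imread('pics/w15.png')
a=cv2.resize(im[60:260,220:420],None,fx=2.6,fy=2.6,interpolation=cv2.INTER_CUBIC)
b=eyes.get_image('side')[150:290,180:380,::-1]; 
cv2.imwrite('pics/w15z.png',a); cv2.imwrite('pics/s15z.png',cv2.resize(b,None,fx=3.8,fy=3.8,interpolation=cv2.INTER_CUBIC))
E
```

```text
20.35 [ 0.4538 -0.0945  0.2093] [[0.9978, 0.0658, 0.0007], [0.0658, -0.9978, -0.0003], [0.0007, 0.0004, -1.0]] [-0.33 -0.1   1.6  -0.    1.64  1.18] [-1.2  -0.02 -0.05] 0.060001737811113426
```

View pics/w15z.png

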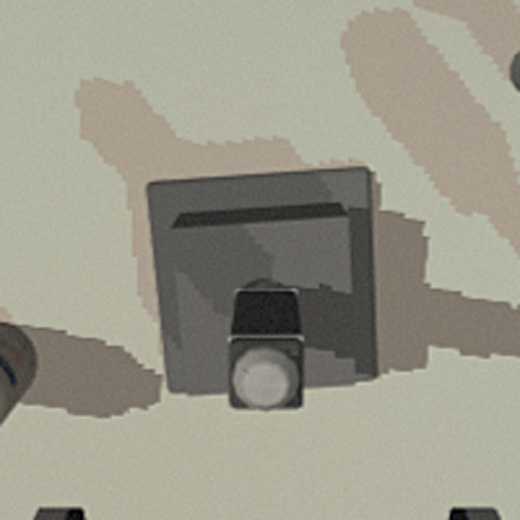

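View pics/s15z.png

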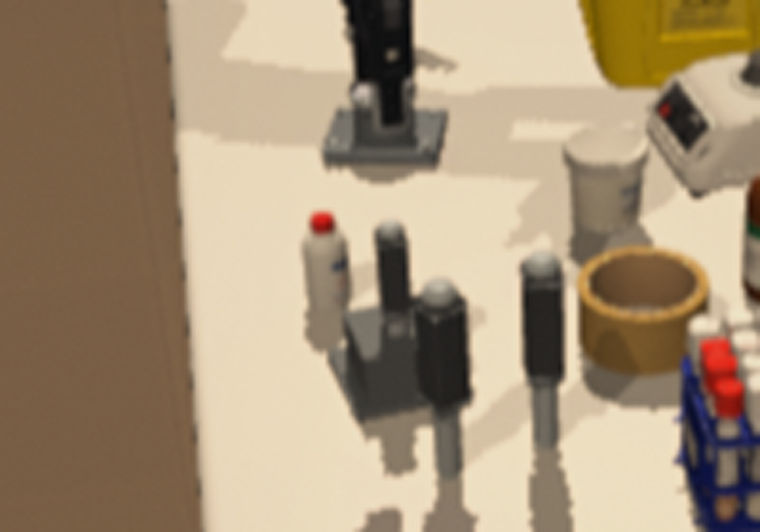

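```bash
python3 -c "
from plant import r
print(r.hand_in(), r.observe()['clock'])"
```

```text
the job is handed in; nothing more can be done
the job is handed in; nothing more can be done
```

I took the smallest punch out of its stand and pressed it on the ring of the tag. I then lifted it straight up, put it back in the stand, let go and handed the job in at about 20 s.

- **Press position:** in the wrist camera the tip was within about 0.5 mm of the ring's centre at first contact. The tag's top was about 52 mm above the bench.
- **Press force:** I built the load up slowly from a light touch of about 1.5 N. It then held at about 13 to 14.5 N, net of the punch's weight, for about 1.5 s. The platen went down about 3.3 mm, or roughly 13 N, plus the light load at contact, which agrees.
- **Sideways drift:** under load the tool crept about 1 mm sideways and tilted about 0.3°. I estimate the tag moved 1 to 1.5 mm, well under the 3.5 mm limit. I reversed my small sideways corrections as I unloaded it.
- **Return:** the punch met the hole floor at 69.5 mm tool height, against 69.4 mm when I first gripped it. After release, the wrist and side views show it upright, with its dome within about 1 pixel of where it started. The bystanders in view look unmoved.
- **Not confirmed:** no mark on the tag is visible in the pictures, so the marking rests on the force and platen readings.

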